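# Hang the lower tray of a two-tier hanging rack

## Task

On the worktop stands a small rack with a wire basket hanging from its arm. Hang the tray that has a hook on it from the loop underneath that basket, so that it hangs level as a second tier, clear of the worktop. Leave the other tray, the one without a hook, where it is.

Things in the scene. Friction and masses are not known exactly. Their poses are not given: they have to be found in the camera images.
- loop_bar (a point): Middle of the bottom wire of the closed wire loop under the hanging basket, 175 mm above the worktop. 6 mm steel wire, running along this point's y. Opening above it: 86 mm wide (y), from 3 to 70 mm above this point. x points through the loop, away from the robot (rack yaw within 0.3 rad). The rack's 12 mm post stands 85 mm beyond (+x).
- upper: The hanging wire basket (80 mm across, 32 mm high, its floor 79 mm above the loop's bottom wire) with the loop. Origin: its pivot, 170 mm above that wire, under the rack's arm (top 0.365 m high); it swings lightly along x. The rack is fixed; its foot, 10 mm high and 90 mm wide, reaches from 22 mm in front of the loop to 108 mm behind.
- hook_bend (a point): Where a wire rests in the hooked tray's hook: 143 mm above the tray's underside, on its middle line. Two 6 mm wires, 30 mm over all in y, bent like a cane: stem on the -x side, top 9 mm above this point, tip pointing down on the +x side and ending 25 mm below it; inside 34 mm wide. A wire enters from +x through the gap 25 to 62 mm below this point. Axes as the tray; tip starts away from the robot.
- caddy: The hooked tray: open aluminium tray 160 mm long (y), 70 wide (x), 28 high, about 0.12 kg, an arched wire lengthwise over it (top at 81 mm) carrying the hook (top at 152 mm), a wooden bar handle sticking out at each end (270 mm over all). Origin: centre of its underside. Balanced about its middle; starts standing on the worktop, yaw within 0.3 rad.
- caddy_left (a point): Centre of the hooked tray's wooden handle at its +y end (left, seen from the robot): a bar along the tray's y, 52 mm long, 12 mm wide (x), 14 mm high; 34 mm above the tray's underside, 110 mm from its middle. Can be gripped across x from above.
- caddy_right (a point): Centre of the same kind of handle at the hooked tray's -y end (right, seen from the robot), 110 mm from the middle. Gripped by the handle on the side away from the rack, the tray hangs with the gripper beside the basket, 110 mm from the loop's middle.
- plain_mid (a point): Centre (20 mm above the underside) of the other tray: same tray and handles, but with no arch and no hook. The two trays may stand in either place, left or right of the rack. Not to be used.

How it is judged:
By the outcome, as a careful person would: the job done as asked, in the order asked, and still so for the second after the job is handed in, with the robot touching nothing.
It also fails if it takes over 48 s, if anything falls off the work surface, if the arm or the gripper's body presses on something with over 40 N, if the wrist force passes 120 N, or if a joint passes its speed limit or range.

## Robot

A 6-joint arm with a two-finger parallel gripper is mounted at the origin on a cart in front of the work surface, level with it; the furniture and walls round the work are solid. World frame = base frame: x ahead of the robot, y to its left, z up, the work surface at z = 0. Lengths are in mm, angles in rad, forces in N, time in s.
With the tool pointing down it reaches from about 300 to 1000 mm from the base axis. Payload 5.1 kg.
Tool frame: the origin (TCP) lies midway between the tips of the shut fingers; the grasp point (between the pads) lies ctrl.grasp_offset behind it (ctrl.grasp_offset is the distance from the TCP to the grasp point, in mm); z points along the fingers, y is the line along which they close (so a half turn about z gives the same grasp; the last joint's range is limited). The gripper opens to 95 mm and grips with 3 to 60 N. Pads are 20 mm wide; open, the fingers measure 119 mm over their backs; the gripper's body (75 mm by 180 mm) begins 59 mm behind the grasp point.
Start: joints at [-1.274, 0.124, 1.65, -0, 1.367, -0.083], TCP at [240.945, -603.68, 214.656] pointing down, gripper open.
Joint ranges: [-2.61, 2.61], [-1.02, 2.33], [0.03, 2.71], [-1.35, 4.49], [0.32, 2.68], [-2.91, 2.91]. Speed limits (rad/s): [2.57, 2.57, 3.14, 3.14, 3.14, 3.14].

## Interface

Orientations are given as a rotation vector (axis times angle).
In Python, from station import ctrl, vision gives the robot as it stands. The module is installed in compiled form; this text tells all that it offers.
- The arm moves only by the shell command python3 -m creep 'ROWS'. ROWS is JSON, a list that holds one entry, the list of rows, each a list of 7 numbers: the shift along the tool's x, y, z each as a share of 100 mm, from -1 to 1, then the turn, a rotation vector about the tool's x, y, z each as a share of 60 degrees, from -1 to 1, then the gripper's target within -1 to 1 (fully open at 1, half-way at 0, shut at -1). In form: [[[dx, dy, dz, rx, ry, rz, claw], ...]]. A call has exactly 10 rows; each row shifts and turns the commanded pose from where the row before left it, along the tool's axes as they then stand; what a row does not reach is not made up. A row lasts 1/10 s, in which the tool goes at most 50 mm and 8.59 degrees, less where a joint would pass 70% of its speed; a pose out of reach is approached as far as the arm can. A call with a number of a shift or a turn outside -1 to 1 is refused whole. A call with a gripper value outside its range is refused whole. The fingers move at their own pace and stop on an object; the grip force is fixed at half the most. Time passes only in rows, so rows that do not move let the fingers close, or fill a call up. It gives the time, the measured TCP pose, the force, the opening and the grip force at its end, in the units of the state.
- ctrl.sense(): the state, without advancing time (a new reading comes with each control period).
- vision.snapshot(name): name is "side" or "top" or "wrist"; returns the picture (400x640x3 uint8, red, green, blue); there is no depth.
- vision.calibration(name): a dict with "mtx" (3x3 intrinsics, pixels), "rvec" (rotation vector, rad) and "tvec" (3), from world to camera coordinates, as OpenCV has them; the wrist camera has in their place "hand_eye" (4x4, takes a point from camera to tool coordinates, whose origin is the TCP and whose axes are the flange's). Camera axes: x right, y down, z forward; pixel columns grow to the right and rows downward; lengths in mm; the calibration is good to about 2 mm. A picture is of the moment at which its call begins: read the wrist's pose just before it. calibration takes no time and is no camera call.
- ctrl.job_done(): hands the job in; it is judged then, once.
The state is a dict: "t": time; "joint_pos": joint angles; "qd": joint speeds; "effort": joint torques, N m; "ee_pos": TCP position; "orientation": TCP orientation; "force": force on the tool from outside, world axes, zero at the start; "ft_torque": the same for the moment, N m; "opening": finger opening in mm; "gripper_force": force on a finger pad.
Only numpy, scipy, OpenCV 4.12 (cv2) and the standard library are available. Lean on these libraries where they do the work, as an engineer would, in place of code of your own. Each camera call takes 0.05 s, during which the arm holds its last target. There are 200 camera calls.

## Working session

There is one attempt and no reset: what is moved stays moved. The work goes in short steps, Python scripts to look and compute and a shell command to move; the robot and the scene stay as the last step left them, time stands still between calls to the robot, and variables do not carry over. Pictures are saved under pics/ and viewed, at most 11 in all, crops included, and the job is handed in when it is done.

```bash
mkdir -p pics
python3 - <<'E'
from station import ctrl, vision
import cv2
print(ctrl.sense(), ctrl.grasp_offset)
for n in("top","side"):
    cv2.imwrite(f"pics/{n}0.png",vision.snapshot(n)[...,::-1]); print(n,vision.calibration(n))
print(vision.calibration("wrist"))
E
```

```text
{'t': 0.0, 'joint_pos': array([-1.27362820e+00,  1.24523016e-01,  1.65163494e+00, -7.10428728e-06,
        1.36748446e+00, -8.25823877e-02]), 'qd': array([ 0.00101924, -0.00031833,  0.0006683 ,  0.00073912, -0.00115516,
        0.00132077]), 'effort': array([ 1.33893591e-03, -4.17608857e+01, -3.59929526e+01,  7.75752473e-02,
        4.91302670e-02, -1.56935666e-04]), 'ee_pos': array([ 240.74622766, -603.10115266,  213.39853614]), 'orientation': array([-3.08313021e+00, -5.92550595e-01,  3.55428718e-04]), 'force': array([-0.93981118,  0.7336962 ,  0.2586472 ]), 'ft_torque': array([-0.02277976, -0.0251843 ,  0.04143807]), 'gripper_force': 0.0, 'opening': 95.11713640985568} 18.8
top {'mtx': array([[505.79854357,   0.        , 328.04886326],
       [  0.        , 505.79854357, 197.65184265],
       [  0.        ,   0.        ,   1.        ]]), 'rvec': array([ 2.21257772, -2.15903282,  0.05729818]), 'tvec': array([ -45.56029916,  481.72885479, 1526.75625957])}
side {'mtx': array([[509.65187731,   0.        , 316.81891826],
       [  0.        , 509.65187731, 198.15431395],
       [  0.        ,   0.        ,   1.        ]]), 'rvec': array([ 2.1211412 , -0.73193164,  0.33349874]), 'tvec': array([-410.48317418,  345.05089135, 1476.81916684])}
{'mtx': array([[299.91062906,   0.        , 316.77146388],
       [  0.        , 299.91062906, 197.58436447],
       [  0.        ,   0.        ,   1.        ]]), 'hand_eye': array([[-6.79436615e-05, -9.66985033e-01, -2.54833165e-01,
         7.14263904e+01],
       [ 9.99999615e-01, -2.88532124e-04,  8.28238389e-04,
        -1.05714999e-01],
       [-8.74421680e-04, -2.54833011e-01,  9.66984680e-01,
        -1.69679494e+02],
       [ 0.00000000e+00,  0.00000000e+00,  0.00000000e+00,
         1.00000000e+00]])}
```

View pics/top0.png

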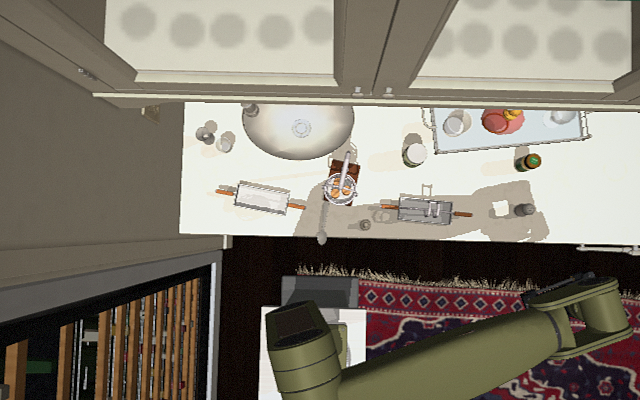

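View pics/side0.png

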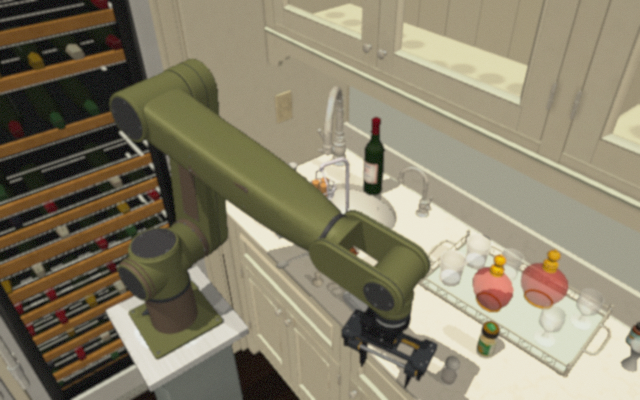

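The hooked tray looks like the right one, around (427,209), with handles at (388,207) and (462,214). The rack is near (342,185). I'll measure these.

```bash
cat > h.py <<'E'
from station import ctrl, vision
import cv2, numpy as np
from scipy.spatial.transform import Rotation as R
def cam(n,s=None):
    c=vision.calibration(n)
    if n=="wrist":
        s=s or ctrl.sense(); T=np.eye(4); T[:3,:3]=R.from_rotvec(s['orientation']).as_matrix(); T[:3,3]=s['ee_pos']
        W=T@c['hand_eye']; return c['mtx'],W[:3,:3],W[:3,3]
    r=cv2.Rodrigues(c['rvec'])[0]; return c['mtx'],r.T,-r.T@c['tvec']
def ray(C,u,v):
    d=C[1]@np.linalg.inv(C[0])@[u,v,1]; return C[2],d/np.linalg.norm(d)
def onz(C,u,v,z):
    o,d=ray(C,u,v); return o+d*(z-o[2])/d[2]
def proj(C,p):
    q=C[0]@C[1].T@(np.asarray(p,float)-C[2]); return q[:2]/q[2]
E
python3 - <<'E'
from h import *
np.set_printoptions(precision=1,suppress=True)
im=cv2.imread("pics/top0.png"); C=cam("top"); print(C[2])
hsv=cv2.cvtColor(im,cv2.COLOR_BGR2HSV)
m=cv2.inRange(hsv,(3,120,60),(18,255,255)); m[:170]=0;m[235:]=0
n,l,st,ce=cv2.connectedComponentsWithStats(m)
for i in range(1,n):
    if st[i,4]>5: print(st[i],ce[i],onz(C,*ce[i],34))
cv2.imwrite("pics/top0c.png",cv2.resize(im[140:240,295:495],None,fx=4,fy=4,interpolation=cv2.INTER_CUBIC))
E
```

```text
[ 388.4  -48.6 1553. ]
[329 170  12   6  36] [333.4 171.9] [559.7 -48.3  34. ]
[347 170  12  12  82] [353.5 174. ] [ 554.9 -108.8   34. ]
[334 178   6   7  30] [336.3 181.2] [531.8 -57.5  34. ]
[345 186   5   3   9] [347.2 186.7] [516.1 -90.9  34. ]
[331 189   8   9  61] [334.7 193. ] [496.2 -53.5  34. ]
[342 189   8   6  32] [345.2 191.7] [500.7 -85.1  34. ]
[216 190  17   6  55] [224.5 192.1] [490.6 278.8  34. ]
[288 203  17   6  55] [295.7 205.8] [454.5  62.7  34. ]
[382 204  17   5  57] [389.6 206.5] [ 459.5 -219.4   34. ]
[454 212  18   5  60] [462.7 214. ] [ 442.2 -438.4   34. ]
```

View pics/top0c.png

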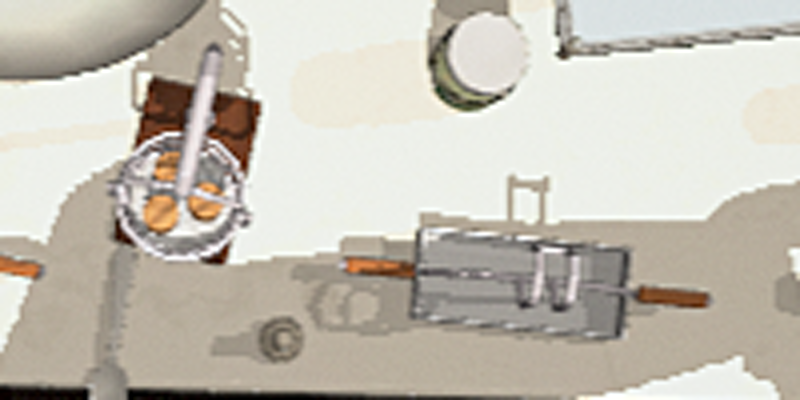

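The crop shows the two-wire hook with its tip away from the robot at about px (432,205). It also shows the rack foot corners, the basket centre at about px (340,189), and small items left of the tray at px (365,225) and (385,215). Next I'll get the rack pose and look at the clutter and gripper from the side.

Run:
```python
from h import *
np.set_printoptions(precision=1,suppress=True)
C=cam("top"); f=lambda u,v,z:onz(C,295+u/4-.4,140+v/4-.4,z)
fl,fr,bl,br=[f(*p,10) for p in((116,240),(226,262),(150,80),(262,101))]
print("foot",fl,fr,bl,br,np.linalg.norm(fl-fr),np.linalg.norm(bl-fl))
y=(fl-fr)+(bl-br); x=(bl-fl)+(br-fr); print("yaw",np.arctan2(-y[0],y[1]),np.arctan2(x[1],x[0]))
print("basket",f(180,197,284)); print("arm",f(212,50,360),f(184,195,360))
for p in((280,340),(340,303),(525,205)):print(f(*p,0),f(*p,100))
S=cam("side");print(S[2])
for p in((435,-210,0),(435,-210,100),(415,-150,0),(415,-150,80),(451,-329,152),(500,-70,175)):print(p,proj(S,p))
im=cv2.imread("pics/side0.png")
cv2.imwrite("pics/s0c.png",cv2.resize(im[240:400,260:480],None,fx=3.6,fy=3.6,interpolation=cv2.INTER_CUBIC))
```

```text
foot [476.7 -20.3  10. ] [ 461.9 -104.6   10. ] [600.3 -43.2  10. ] [ 586.1 -129.5   10. ] 85.64036745760455 125.73669756641304
yaw -0.16808015577250496 -0.1907594718105819
basket [489.1 -64.9 284. ]
arm [571.1 -80.8 360. ] [484.3 -66.2 360. ]
[ 403.6 -147.6    0. ] [ 402.6 -141.3  100. ]
[ 433.1 -193.     0. ] [ 430.2 -183.7  100. ]
[ 511.8 -333.7    0. ] [ 503.9 -315.3  100. ]
[ -240.7 -1030.1  1161.7]
(435, -210, 0) [337.4 289.5]
(435, -210, 100) [337.5 266. ]
(415, -150, 0) [320.1 281.2]
(415, -150, 80) [319.6 262.6]
(451, -329, 152) [369.8 274.1]
(500, -70, 175) [325.  213.7]
```

View pics/s0c.png

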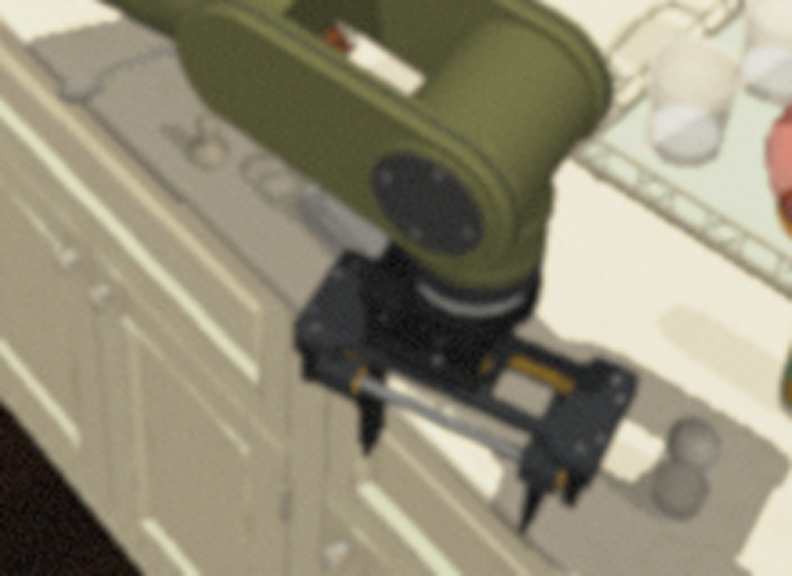

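The clutter near the tray is low (about 30 mm), and nothing sticks out of the gripper beside its body. The loop is at about (489,-66) with rack yaw -0.18. The caddy is at (451,-329) with yaw -0.08, so I'll grip its right handle at (442,-438).

```bash
python3 -m creep '[[[0,0,0.1,0,0,-0.1327,1],[0,0,0.1,0,0,-0.1327,1],[0,0,0.1,0,0,-0.1327,1],[0,0,0.1,0,0,-0.1327,1],[0,0,0.1,0,0,-0.1327,1],[0,0,0.1,0,0,-0.1327,1],[0,0,0.1,0,0,-0.1327,1],[0,0,0.1,0,0,-0.1327,1],[0,0,0,0,0,0,1],[0,0,0,0,0,0,1]]]'
python3 -m creep '[[[0.2,0.21,0,0,0,0,1],[0.2,0.21,0,0,0,0,1],[0.2,0.21,0,0,0,0,1],[0.2,0.21,0,0,0,0,1],[0.2,0.21,0,0,0,0,1],[0.2,0.21,0,0,0,0,1],[0.2,0.21,0,0,0,0,1],[0.2,0.21,0,0,0,0,1],[0.2,0.2,0,0,0,0,1],[0,0,0,0,0,0,1]]]'
python3 - <<'E'
from h import *
np.set_printoptions(precision=3,suppress=True)
s=ctrl.sense();print(s['t'],s['ee_pos'],s['orientation'],s['joint_pos'])
im=vision.snapshot("wrist")[...,::-1].copy();cv2.imwrite("pics/w1.png",im)
C=cam("wrist",s)
for p in((442,-438,34),(459.5,-219.4,34),(451,-329,143)):print(proj(C,p))
m=cv2.inRange(cv2.cvtColor(im,cv2.COLOR_BGR2HSV),(3,110,50),(18,255,255))
n,l,st,ce=cv2.connectedComponentsWithStats(m)
for i in range(1,n):
    if st[i,4]>60: print(st[i],ce[i],onz(C,*ce[i],38))
E
```

```text
t: 1.1
ee_pos: [240.9, -603.4, 134.2]
orientation: [-2.31, -2.128, -0.001]
force: [-0.1, -0.3, 0.3]
opening: 95.1
gripper_force: 0.0
t: 2.1
ee_pos: [445.0, -437.5, 135.7]
orientation: [2.305, 2.132, 0.001]
force: [0.7, 0.0, 0.0]
opening: 95.1
gripper_force: 0.0
2.1 [ 445.004 -437.48   135.669] [2.305 2.132 0.001] [-0.863  0.127  1.783  0.001  1.23  -0.786]
[313.418 198.13 ]
[313.137 -84.642]
[311.484  40.091]
[310 175  12  54 611] [315.349 201.083] [ 443.678 -439.899   38.   ]
[586 235  51  32 507] [615.998 246.824] [ 729.047 -508.136   38.   ]
[132 253  18  53 252] [137.937 279.5  ] [ 261.639 -506.682   38.   ]
[471 253  32  53 436] [490.502 276.833] [ 610.613 -531.109   38.   ]
[497 317  84   6 379] [536.14  319.475] [ 661.035 -584.191   38.   ]
```

View pics/w1.png

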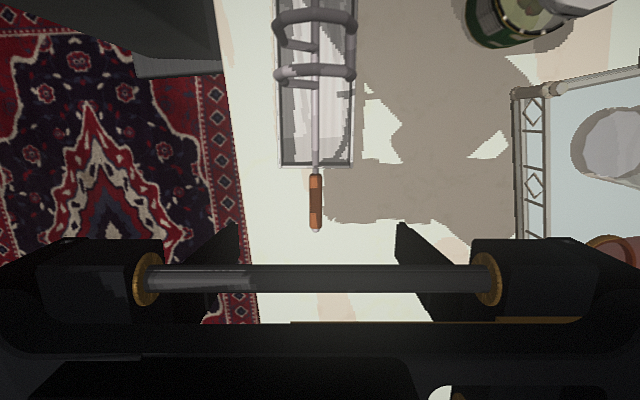

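The wrist picture shows the handle at (315,201), aligned with the tool and between the fingers. I'll descend and grip.

```bash
python3 -m creep '[[[-0.02,-0.01,0.24,0,0,0,1],[0,0,0.24,0,0,0,1],[0,0,0.24,0,0,0,1],[0,0,0.24,0,0,0,1],[0,0,0.24,0,0,0,1],[0,0,0,0,0,0,1],[0,0,0,0,0,0,1],[0,0,0,0,0,0,-1],[0,0,0,0,0,0,-1],[0,0,0,0,0,0,-1]]]'
python3 -m creep '[[[0,0,0,0,0,0,-1],[0,0,0,0,0,0,-1],[0,0,0,0,0,0,-1],[0,0,0,0,0,0,-1],[0,0,0,0,0,0,-1],[0,0,0,0,0,0,-1],[0,0,0,0,0,0,-1],[0,0,0,0,0,0,-1],[0,0,0,0,0,0,-1],[0,0,0,0,0,0,-1]]]'
```

```text
t: 3.15
ee_pos: [442.1, -441.9, 16.2]
orientation: [2.306, 2.13, -0.0]
force: [0.1, 0.3, 0.2]
opening: 76.4
gripper_force: 0.0
t: 4.15
ee_pos: [441.4, -441.0, 14.6]
orientation: [-2.308, -2.132, 0.0]
force: [0.1, 0.0, 0.6]
opening: 11.7
gripper_force: 30.0
```

```bash
python3 -m creep '[[[0,0,-0.05,0,0,0,-1],[0,0,-0.1,0,0,0,-1],[0,0,-0.1,0,0,0,-1],[0,0,-0.1,0,0,0,-1],[0,0,-0.1,0,0,0,-1],[0,0,-0.1,0,0,0,-1],[0,0,-0.1,0,0,0,-1],[0,0,-0.05,0,0,0,-1],[0,0,0,0,0,0,-1],[0,0,0,0,0,0,-1]]]'
python3 - <<'E'
from h import *
np.set_printoptions(precision=3,suppress=True)
s=ctrl.sense();print(s['ft_torque'])
T=vision.snapshot("top")[...,::-1];W=vision.snapshot("wrist")[...,::-1]
a=cv2.resize(T[140:240,295:495],None,fx=3,fy=3,interpolation=cv2.INTER_CUBIC)
b=cv2.resize(W[:240,220:460],None,fx=1,fy=1)
o=np.zeros((560,640,3),np.uint8);o[:300,:600]=a;o[310:550,:240]=b;S=vision.snapshot("side")[...,::-1];o[310:550,250:610]=cv2.resize(S[140:300,240:480],(360,240));cv2.imwrite("pics/c2.png",o)
C=cam("top")
for y in (330,439.4,549):pass
m=cv2.inRange(cv2.cvtColor(np.ascontiguousarray(T),cv2.COLOR_BGR2HSV),(3,120,60),(18,255,255));m[:195]=0;m[235:]=0;m[:,:370]=0
n,l,st,ce=cv2.connectedComponentsWithStats(m)
for i in range(1,n):
    if st[i,4]>5: print(st[i],ce[i],onz(C,*ce[i],104))
E
```

```text
t: 5.15
ee_pos: [441.3, -440.9, 84.4]
orientation: [-2.307, -2.131, -0.0]
force: [0.4, -0.1, -1.0]
opening: 12.3
gripper_force: 30.0
[-0.129 -0.061  0.017]
[384 204  18   5  65] [392.323 205.877] [ 458.089 -219.26   104.   ]
```

View pics/c2.png

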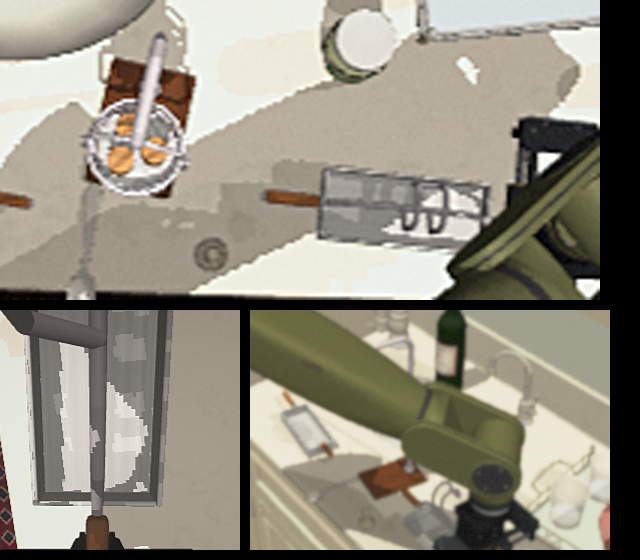

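The tray is held level and clear of the worktop. Its left handle is at crop (290,198), where I expected it. Now I'll carry it to the pre-insert pose in front of the loop.

```bash
python3 -m creep '[[[0.08,-0.03,-0.016,0,0,0,-1],[0.16,-0.03,-0.016,0,0,0,-1],[0.16,-0.03,-0.016,0,0,0,-1],[0.16,-0.03,-0.016,0,0,0,-1],[0.16,-0.03,-0.016,0,0,0,-1],[0.16,-0.03,0,0,0,0,-1],[0.16,-0.03,0,0,0,0,-1],[0.16,-0.03,0,0,0,0,-1],[0.16,-0.03,0,0,0,0,-1],[0.16,-0.03,0,0,0,0,-1]]]'
python3 -m creep '[[[0.16,-0.04,0,0,0,0,-1],[0.16,-0.04,0,0,0,0,-1],[0.16,-0.04,0,0,0,0,-1],[0.16,-0.04,0,0,0,0,-1],[0.16,-0.04,0,0,0,0,-1],[0.16,-0.04,0,0,0,0,-1],[0.15,-0.04,0,0,0,0.024,-1],[0.1,0,0,0,0,0.024,-1],[0,0,0,0,0,0.024,-1],[0,0,0,0,0,0.024,-1]]]'
python3 - <<'E'
from h import *
np.set_printoptions(precision=3,suppress=True)
s=ctrl.sense();print(s['ft_torque'],s['joint_pos'])
T=vision.snapshot("top")[...,::-1];W=vision.snapshot("wrist")[...,::-1];S=vision.snapshot("side")[...,::-1]
for n,i in zip("tws",(T,W,S)):cv2.imwrite(f"pics/{n}3.png",i)
o=np.zeros((600,800,3),np.uint8);o[:300,:400]=cv2.resize(T[150:240,280:400],(400,300),interpolation=cv2.INTER_CUBIC)
o[:300,400:]=cv2.resize(S[140:260,250:410],(400,300),interpolation=cv2.INTER_CUBIC);o[300:,:480]=cv2.resize(W[:300],(480,300),interpolation=cv2.INTER_AREA)[:300];cv2.imwrite("pics/c3.png",o)
E
```

```text
t: 6.3
ee_pos: [423.4, -285.8, 92.6]
orientation: [-2.308, -2.132, -0.0]
force: [-0.0, -0.2, -2.3]
opening: 12.0
gripper_force: 30.0
t: 7.3
ee_pos: [405.6, -164.1, 92.8]
orientation: [2.412, 2.012, -0.0]
force: [-0.2, -0.3, -1.2]
opening: 11.9
gripper_force: 30.0
[-0.182 -0.061 -0.016] [-0.507 -0.257  2.224 -0.     1.174 -0.326]
```

View pics/c3.png

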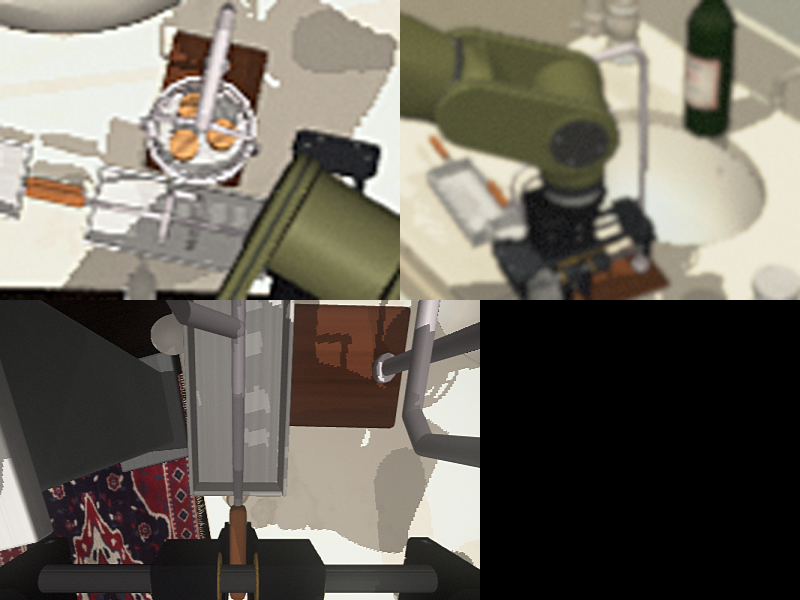

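The wrist part of the picture shows the loop's near bottom corner at about wrist px (552,125), with the bottom wire running to (572,0). The top part shows the hook at about px (329,214). I'll check both against expectation.

Run:
```python
from h import *
np.set_printoptions(precision=1,suppress=True)
s=ctrl.sense();C=cam("wrist",s);T=cam("top")
a=onz(C,552,125,175);b=onz(C,572,2,175);print("corner",a,"along",b,"yaw",np.arctan2(-(b-a)[0],(b-a)[1]))
y=np.array([.179,.984,0]);L=np.array([489,-66,175.]);print("exp corner",L-43*y,proj(C,L-46*y))
print("hook",onz(T,329.5,214.5,221),"exp px",proj(T,(425.6,-54,221)))
t=cv2.imread("pics/t3.png");w=cv2.imread("pics/w3.png")
o=np.zeros((600,800,3),np.uint8);o[:400]=cv2.resize(t[180:235,285:395],(800,400),interpolation=cv2.INTER_CUBIC);o[400:,:640]=w[:200]
cv2.imwrite("pics/c4.png",o)
```

```text
corner [ 483.8 -108.2  175. ] along [488.3 -77.8 175. ] yaw -0.14746442244606967
exp corner [ 481.3 -108.3  175. ] [541.2 137.9]
hook [425.7 -40.7 221. ] exp px [334.6 214.7]
```

View pics/c4.png

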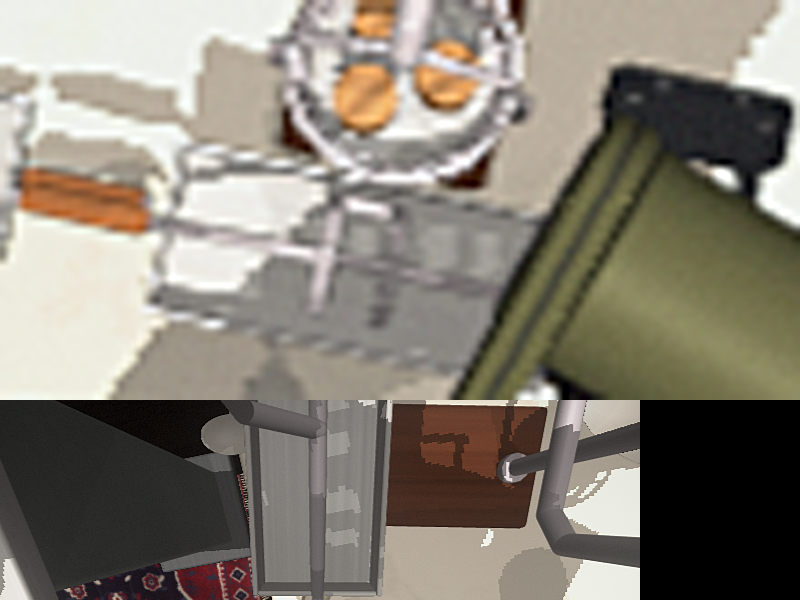

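The hook's midpoint is at px (333,215), within 1 px of expectation, so there is no sag. The bar lies 66 mm ahead along tool y, so I'll insert.

```bash
python3 -m creep '[[[0,0.04,0.03,0,0,0,-1],[0,0.08,0,0,0,0,-1],[0,0.08,0,0,0,0,-1],[0,0.08,0,0,0,0,-1],[0,0.08,0,0,0,0,-1],[0,0.08,0,0,0,0,-1],[0,0.08,0,0,0,0,-1],[0,0.08,0,0,0,0,-1],[0,0.06,0,0,0,0,-1],[0,0,0,0,0,0,-1]]]'
python3 - <<'E'
from h import *
np.set_printoptions(precision=2,suppress=True)
s=ctrl.sense();print(s['ft_torque']);C=cam("wrist",s)
T=vision.snapshot("top")[...,::-1];W=vision.snapshot("wrist")[...,::-1]
o=np.zeros((600,800,3),np.uint8);o[:340]=cv2.resize(T[165:216,285:405],(800,340),interpolation=cv2.INTER_CUBIC);o[350:,:640]=W[:250]
cv2.imwrite("pics/c5.png",o)
b=s['ee_pos']+112*np.array([.1795,.9836,0]);print(b)
print(proj(C,(483.8,-108.2,175)))
E
```

```text
t: 8.45
ee_pos: [471.2, -176.3, 89.8]
orientation: [2.412, 2.013, 0.0]
force: [0.0, 0.3, -0.9]
opening: 11.8
gripper_force: 30.0
[-0.21 -0.07 -0.  ]
[491.32 -66.16  89.78]
[316.88 126.33]
```

View pics/c5.png

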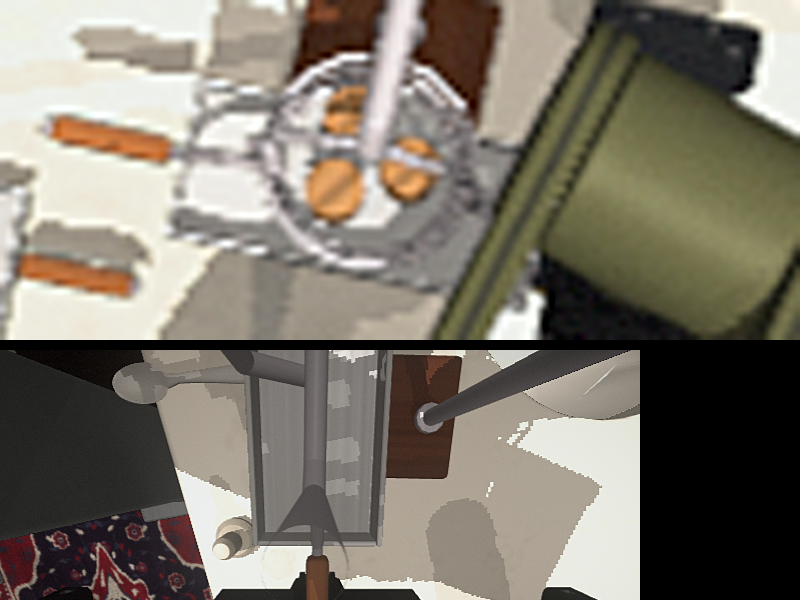

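The wrist view shows the loop corner at (316,135), directly over the tray's arch wire, with no contact force. The bar is inside the hook, so I'll lower.

```bash
python3 -m creep '[[[0,0,0.03,0,0,0,-1],[0,0,0.06,0,0,0,-1],[0,0,0.06,0,0,0,-1],[0,0,0.06,0,0,0,-1],[0,0,0.06,0,0,0,-1],[0,0,0.06,0,0,0,-1],[0,0,0.05,0,0,0,-1],[0,0,0.03,0,0,0,-1],[0,0,0,0,0,0,-1],[0,0,0,0,0,0,-1]]]'
python3 - <<'E'
from h import *
s=ctrl.sense();print(s['ft_torque'],s['force'])
E
```

```text
t: 9.55
ee_pos: [470.6, -176.2, 48.8]
orientation: [2.412, 2.013, 0.0]
force: [-0.0, -0.4, -1.2]
opening: 11.8
gripper_force: 30.0
[-0.16396538 -0.06963419  0.01146271] [-0.01199172 -0.35952613 -1.21697037]
```

Tray underside is at about 34 mm and still carried by the arm. I'll lower in small steps until the loop takes the load.

```bash
python3 -m creep '[[[0,0,0.01,0,0,0,-1],[0,0,0.01,0,0,0,-1],[0,0,0.01,0,0,0,-1],[0,0,0,0,0,0,-1],[0,0,0,0,0,0,-1],[0,0,0,0,0,0,-1],[0,0,0,0,0,0,-1],[0,0,0,0,0,0,-1],[0,0,0,0,0,0,-1],[0,0,0,0,0,0,-1]]]'
python3 - <<'E'
from h import *
s=ctrl.sense();print(s['ft_torque'],s['force'])
E
```

```text
t: 10.55
ee_pos: [470.9, -176.0, 46.1]
orientation: [2.412, 2.013, 0.001]
force: [0.4, 3.8, 4.9]
opening: 11.7
gripper_force: 30.0
[ 0.77397085 -0.24018496 -0.03326949] [0.43662717 3.76235557 4.87019489]
```

The loop now takes the load, slightly over by about 5 N. I'll ease back 1.5 mm, then open gently.

```bash
python3 -m creep '[[[0,0,-0.008,0,0,0,-1],[0,0,-0.006,0,0,0,-1],[0,0,0,0,0,0,-1],[0,0,0,0,0,0,-1],[0,0,0,0,0,0,-0.6],[0,0,0,0,0,0,-0.4],[0,0,0,0,0,0,-0.2],[0,0,0,0,0,0,-0.2],[0,0,0,0,0,0,-0.2],[0,0,0,0,0,0,-0.2]]]'
python3 - <<'E'
from h import *
s=ctrl.sense();print(s['force'])
W=vision.snapshot("wrist")[...,::-1]
cv2.imwrite("pics/w6.png",W)
E
```

```text
t: 11.55
ee_pos: [470.4, -176.1, 47.1]
orientation: [-2.412, -2.013, 0.0]
force: [0.3, 0.6, -0.1]
opening: 37.7
gripper_force: 0.0
[ 0.25491144  0.60804988 -0.10801988]
```

View pics/w6.png

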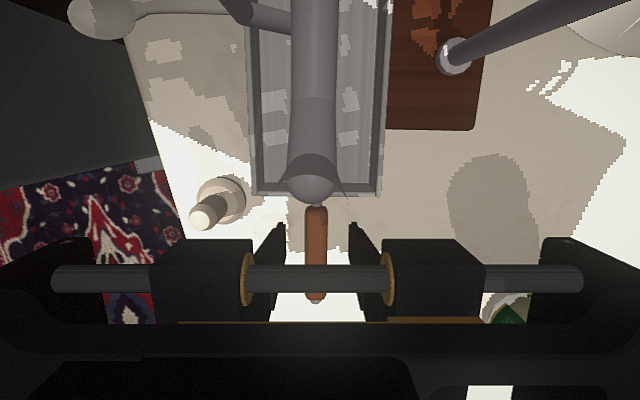

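The handle at (316,255) is free between the fingers, with zero force, and the tray is hanging. I'll retreat straight up, then away to the right.

```bash
python3 -m creep '[[[0,0,-0.05,0,0,0,-0.2],[0,0,-0.1,0,0,0,-0.2],[0,0,-0.12,0,0,0,-0.2],[0,0,-0.12,0,0,0,-0.2],[0,0,-0.12,0,0,0,-0.2],[-0.15,0,-0.1,0,0,0,-0.2],[-0.25,0,-0.1,0,0,0,-0.2],[-0.3,0,0,0,0,0,-0.2],[-0.3,0,0,0,0,0,-0.2],[-0.3,0,0,0,0,0,-0.2]]]'
python3 -m creep '[[[-0.3,-0.1,0,0,0,0,-0.2],[-0.3,-0.1,0,0,0,0,-0.2],[-0.3,-0.1,0,0,0,0,-0.2],[-0.3,-0.1,0,0,0,0,-0.2],[-0.3,-0.1,0,0,0,0,-0.2],[-0.3,-0.1,0,0,0,0,-0.2],[-0.3,-0.1,0,0,0,0,-0.2],[-0.3,-0.1,0,0,0,0,-0.2],[0,0,0,0,0,0,-0.2],[0,0,0,0,0,0,-0.2]]]'
python3 - <<'E'
from h import *
np.set_printoptions(precision=1,suppress=True)
T=vision.snapshot("top")[...,::-1];S=vision.snapshot("side")[...,::-1]
o=np.zeros((590,800,3),np.uint8);o[:250,:800]=cv2.resize(T[165:230,210:418],(800,250),interpolation=cv2.INTER_CUBIC)
o[255:585,:640]=cv2.resize(S[145:255,240:453],(640,330),interpolation=cv2.INTER_CUBIC);cv2.imwrite("pics/c7.png",o)
for n,I in(("top",T),("side",S)):
    C=cam(n);m=cv2.inRange(cv2.cvtColor(np.ascontiguousarray(I),cv2.COLOR_BGR2HSV),(3,110,50),(18,255,255))
    if n=="top":m[:165]=0;m[230:]=0
    k,l,st,ce=cv2.connectedComponentsWithStats(m)
    for i in range(1,k):
        if st[i,4]>12 and (n=="top" or (240<ce[i][0]<453 and 145<ce[i][1]<290)): print(n,st[i],ce[i],onz(C,*ce[i],66))
    for p in((511,42,66),(471,-174,66)):print("exp",proj(C,p))
E
```

```text
t: 12.6
ee_pos: [446.7, -306.2, 119.0]
orientation: [2.411, 2.012, -0.0]
force: [0.3, 0.2, -0.2]
opening: 37.7
gripper_force: 0.0
t: 13.6
ee_pos: [324.6, -526.7, 118.3]
orientation: [-2.414, -2.011, -0.0]
force: [-0.2, -0.5, 0.6]
opening: 38.1
gripper_force: 0.0
top [329 165  13  12  93] [334.9 169.1] [564.6 -52.4  66. ]
top [347 165  13  18 140] [353.4 171.3] [ 559.3 -107.3   66. ]
top [528 165  12   3  28] [533.2 165.8] [ 588.2 -636.4   66. ]
top [334 178   6   7  33] [336.3 181. ] [529.4 -57.3  66. ]
top [294 184  17   7  62] [302.  186.8] [509.7  43.2  66. ]
top [331 189   8   9  62] [334.6 192.9] [494.  -53.2  66. ]
top [342 189   8   6  33] [345.3 191.8] [498.2 -84.6  66. ]
top [216 190  17   6  59] [224.5 192.2] [488.3 271.8  66. ]
top [367 199  17   7  66] [375.  202.4] [ 468.8 -172.7   66. ]
top [288 203  17   6  56] [295.7 205.8] [453.3  60.4  66. ]
exp [302.5 186.4]
exp [375.5 201.7]
side [313 178  13  14  85] [320.6 184. ] [676.  182.1  66. ]
exp [307.3 221.2]
exp [339.1 262.1]
```

View pics/c7.png

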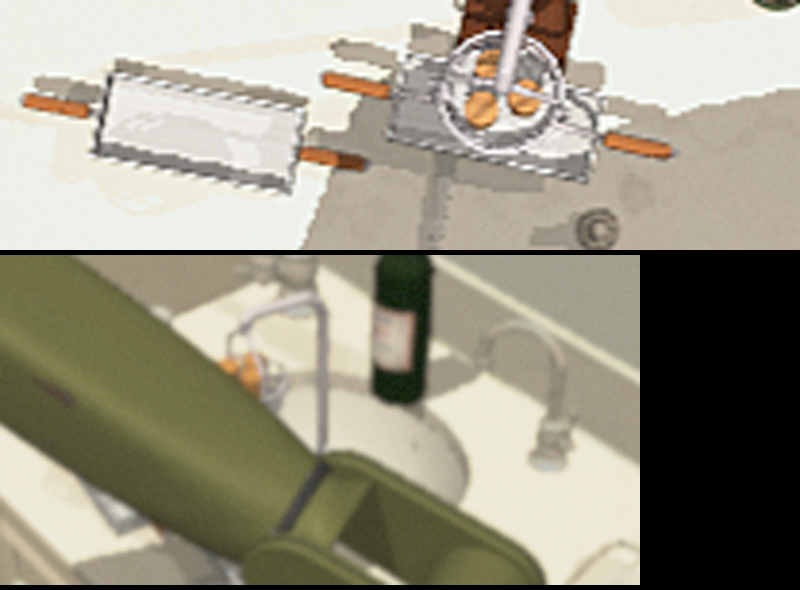

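The tray hangs under the basket. Its handles are at px (302,187) and (375,202), 219.7 mm apart at the hanging height, so it is level. The plain tray hasn't moved. I'll let it settle for a second, then hand in.

```bash
python3 -m creep '[[[0,0,0,0,0,0,-0.2],[0,0,0,0,0,0,-0.2],[0,0,0,0,0,0,-0.2],[0,0,0,0,0,0,-0.2],[0,0,0,0,0,0,-0.2],[0,0,0,0,0,0,-0.2],[0,0,0,0,0,0,-0.2],[0,0,0,0,0,0,-0.2],[0,0,0,0,0,0,-0.2],[0,0,0,0,0,0,-0.2]]]'
python3 - <<'E'
from h import *
print(ctrl.job_done())
E
```

```text
t: 14.7
ee_pos: [325.5, -525.9, 118.0]
orientation: [-2.412, -2.013, 0.0]
force: [0.5, 0.2, 0.4]
opening: 37.7
gripper_force: 0.0
the job is handed in; nothing more can be done
None
```

The hooked tray hangs level from the loop under the basket, clear of the worktop; the plain tray is where it was, and the job was handed in at 14.7 s with the arm well clear.

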